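# Put the spice jar on the turntable and shut its box

## Task

Take the spice jar out of the slanted holder in the open wooden box and set it down gently, upright, in the middle of the one empty ring on the wooden turntable. The turntable spins freely: do not turn it, and leave the other things where they stand. Then tip the box's lid over so that it falls fully shut.

Things in the scene. Friction and masses are not known exactly. Their poses are not given: they have to be found in the camera images.
- spice_jar: Round glass spice jar, green screw cap, 44 mm across, 100 mm tall (cap: top 20 mm, 43 mm across), about 0.11 kg. Origin: centre of its underside; z axis up through the cap. It starts in a cradle in the box (see spice_box), leaning 30 degrees from vertical, cap towards the box's front (-x), 18 mm to the +y side of the box's middle, cap just above the rim; it comes out along its own axis.
- spice_box: Fixed wooden box, 115 mm deep (x), 150 mm wide (y), 95 mm high to the open rim, walls 7 mm. Origin: centre of its underside; front is -x, facing roughly to the robot. Slanted cradle inside: foot plate, plate under the jar's leaning side, two cheeks; 56 mm wide across y, reaching 55 mm up along the jar from its foot, 2 mm play each side of the jar.
- box_lid (a joint): Lid hinge, rad: 0 shut, 2.2 wide open at its stop (as at the start). The line runs along the box's right-hand (-y) rim, parallel to its x, through lid_hinge; the lid leans open to the -y side. Shallow wooden tray upside down, 115 mm along the hinge, 150 mm from it, 36 mm thick, walls 7 mm, 0.22 kg, no spring. Its weight holds it open above about 1.3 rad and swings it shut below.
- lid_hinge (a point): Middle of the hinge line of the lid: 75 mm to the -y side of the box's origin and 95 mm up. Its axes are those of the box.
- lid_edge (a point): Point on the lid: middle of the outer (top face) edge opposite the hinge; 150 mm from the hinge line along the lid and 36 mm out from its underside plane. With the lid wide open this edge is the one farthest to the box's -y side, about 195 mm above the worktop.
- turntable (a joint): Angle of the turntable about its vertical axis, rad, 0 at the start, positive anticlockwise from above. It turns nearly without friction.
- turntable_center (a point): Centre of the turntable's top, 30 mm above the worktop. A round wooden disc, 230 mm across, that turns in place on its foot; three identical thin dark inlaid rings (78 mm across, 2.5 mm line, flush) 120 degrees apart, centres 70 mm from the middle. Honey jar and salt shaker stand in two of them.
- mark_free (a point): Centre of the empty ring, on the turntable's top face; moves with the turntable.
- honey_jar: Round honey jar with a dark lid, 65 mm across, 86 mm tall, loose in one of the rings. Origin: centre of its underside. To be left alone.
- salt_shaker: Glass salt shaker with a steel top, 47 mm across, 112 mm tall, loose in one of the rings. Origin: centre of its underside. To be left alone.
- egg_timer: Black egg-shaped kitchen timer, 49 mm across, 60 mm tall, loose on the worktop. Origin: centre of its underside. To be left alone.
- mug: Pink and white mug, 88 by 116 by 90 mm, loose on the worktop left of the box. Origin: centre of its underside. To be left alone.

How it is judged:
By the outcome, as a careful person would: the job done as asked, in the order asked, and still so for the second after the job is handed in, with the robot touching nothing.
It also fails if it takes over 64 s, if anything falls off the work surface, if the arm or the gripper's body presses on something with over 40 N, if the wrist force passes 120 N, or if a joint passes its speed limit or range.

## Robot

A 7-joint arm with a two-finger parallel gripper is mounted at the origin on a cart in front of the work surface, level with it; the furniture and walls round the work are solid. World frame = base frame: x ahead of the robot, y to its left, z up, the work surface at z = 0. Lengths are in m, angles in rad, forces in N, time in s.
With the tool pointing down it reaches from about 0.425 to 0.925 m from the base axis. Payload 6.8 kg.
Tool frame: the origin (TCP) lies at the very end of the fingers, on their centre line; the grasp point (between the pads) lies r.pinch_z behind it (r.pinch_z is the distance from the TCP to the grasp point, in m); z points along the fingers, y is the line along which they close (so a half turn about z gives the same grasp; the last joint's range is limited). The gripper opens to 85 mm and grips with 20 to 120 N. Pads are 22 mm wide; open, the fingers measure 114 mm over their backs; the gripper's body (76 mm by 85 mm) begins 54 mm behind the grasp point. The pads swing forward as they close: fully open they stand 13 mm farther back than shut.
Start: joints at [-1.292, 0.477, 0.022, 1.555, -0.011, 1.109, -0.083], TCP at [0.255, 0.625, 0.231] pointing down, gripper open.
Joint ranges: [-2.96, 2.96], [-0.34, 2.1], [-1.41, 1.46], [0.24, 2.44], [-1.37, 4.51], [0.17, 1.92], [-2.96, 2.96]. Speed limits (rad/s): [2.39, 2.39, 3.14, 3.14, 3.14, 3.14, 3.14].

## Interface

Orientations are given as a rotation vector (axis times angle).
In Python, from bench import status, grab_frame, camera_model, r gives the robot as it stands. The module is installed in compiled form; this text tells all that it offers.
- The arm moves only by the shell command python3 -m creep 'ROWS' [FORCE]. ROWS is text: rows parted by semicolons, each of 7 numbers parted by spaces: the turn, a rotation vector about the tool's x, y, z in rad, then the shift along the tool's x, y, z in mm, then the opening, from -1 (shut) to 1 (fully open). In form: rx ry rz tx ty tz fingers; .... A call has 1 to 10 rows; each row is the pose to reach, as a shift and turn from the pose commanded when the call began, along the tool's axes at that moment; what a row does not reach only later rows make up. A row lasts 1/8 s, in which the tool goes at most 62.5 mm and 10.7 degrees, less where a joint would pass 70% of its speed; a pose out of reach is approached as far as the arm can. A call with a gripper value outside its range is refused whole. The fingers move at their own pace and stop on an object; FORCE is the grip in N (left out, the last holds). Time passes only in rows, so rows that repeat a pose let the fingers close. It gives the time, the measured TCP pose, the force, the opening and the grip force at its end, in the units of the state.
- status.get_obs(): the state, without advancing time (a new reading comes with each control period).
- grab_frame(name): name is "side" or "top" or "wrist"; returns (picture, depth): 384x512x3 uint8, red, green, blue; 384x512 float32, m along the optical axis (not along the pixel's ray), 0 where there is no reading.
- camera_model(name): a dict with "K" (3x3 intrinsics, pixels), "rvec" (rotation vector, rad) and "tvec" (3), from world to camera coordinates, as OpenCV has them. Camera axes: x right, y down, z forward; pixel columns grow to the right and rows downward; lengths in m; the calibration is good to about 2 mm. The wrist camera is an equidistant fisheye: a pixel r from the principal point sees the ray r / f radians off the axis. A picture is of the moment at which its call begins: read the wrist's pose just before it. camera_model takes no time and is no camera call; for the wrist camera it gives the pose at the moment of the call.
- r.hand_in(): hands the job in; it is judged then, once.
The state is a dict: "clock": time; "joints": joint angles; "qvel": joint speeds; "tau": joint torques, N m; "tcp_pos": TCP position; "orientation": TCP orientation; "contact_force": force on the tool from outside, world axes, zero at the start; "moment": the same for the moment, N m; "grip_width": finger opening in m; "gripper_force": force on a finger pad.
Only numpy, scipy, OpenCV 4.12 (cv2) and the standard library are available. Lean on these libraries where they do the work, as an engineer would, in place of code of your own. Each camera call takes 0.05 s, during which the arm holds its last target. There are 200 camera calls.

## Working session

There is one attempt and no reset: what is moved stays moved. The work goes in short steps, Python scripts to look and compute and a shell command to move; the robot and the scene stay as the last step left them, time stands still between calls to the robot, and variables do not carry over. Pictures are saved under pics/ and viewed, at most 11 in all, crops included, and the job is handed in when it is done.

```bash
mkdir -p pics; python3 - <<'E'
from bench import status, grab_frame, camera_model, r
import cv2,numpy as np
o=status.get_obs(); print(o['clock'],o['tcp_pos'],o['orientation'],o['grip_width'],r.pinch_z)
for n in('top','side'):
    p,d=grab_frame(n); np.save(f'{n}_d.npy',d); cv2.imwrite(f'{n}.png',p[:,:,::-1])
    m=camera_model(n); R=cv2.Rodrigues(np.array(m['rvec']))[0]; print(n,-R.T@np.array(m['tvec']).ravel(),m['K'])
a=np.hstack([cv2.imread('top.png'),cv2.imread('side.png')])
cv2.imwrite('pics/top1.png',cv2.resize(cv2.imread('top.png'),(800,600),interpolation=cv2.INTER_CUBIC))
cv2.imwrite('pics/side1.png',cv2.resize(cv2.imread('side.png'),(800,600),interpolation=cv2.INTER_CUBIC))
E
```

```text
0.0 [0.25438461 0.62460277 0.23032394] [-6.03629808e-01 -3.08279022e+00  2.86128172e-03] 0.0851618085718405 0.0187
top [0.25149647 0.06434704 1.59483209] [[382.90445534   0.         258.10926449]
 [  0.         382.90445534 193.79626511]
 [  0.           0.           1.        ]]
side [-0.30117393 -0.33789163  1.11522622] [[433.23868129   0.         256.27014888]
 [  0.         433.23868129 190.82614884]
 [  0.           0.           1.        ]]
```

View pics/top1.png

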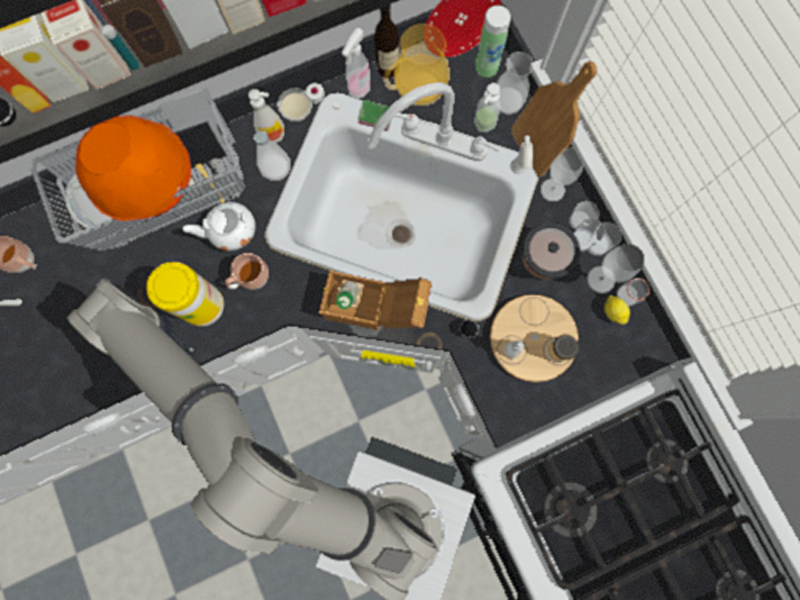

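View pics/side1.png

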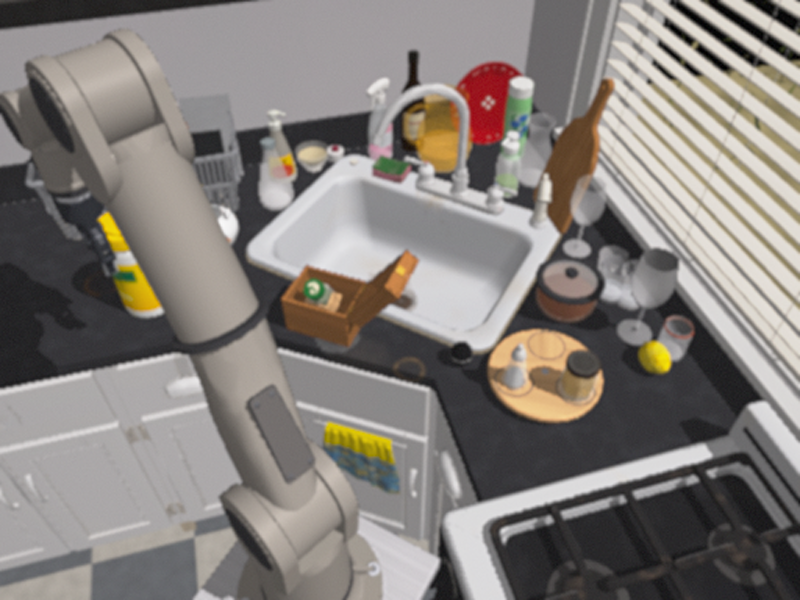

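The top view shows the box at about (345–425, 300), with the jar cap at (345,297) and the lid on its right. The turntable is centred near (534,338), with the empty ring at (535,310), the shaker at (512,347) and the honey jar at (560,347). Next I'll enlarge the crops.

```bash
cat > h.py <<'E'
import numpy as np,cv2
from bench import status, grab_frame, camera_model, r
from scipy.spatial.transform import Rotation as Ro
def cam(n):
    m=camera_model(n); return np.array(m['K']),cv2.Rodrigues(np.array(m['rvec'],float))[0],np.array(m['tvec'],float).ravel()
def atz(n,u,v,z):
    K,R,t=cam(n); c=-R.T@t; d=R.T@np.linalg.inv(K)@[u,v,1.]; return c+d*(z-c[2])/d[2]
def atd(n,u,v,D):
    K,R,t=cam(n); return R.T@(np.linalg.inv(K)@[u,v,1.]*D-t)
def proj(n,p):
    K,R,t=cam(n); q=K@(R@np.asarray(p,float)+t); return q[:2]/q[2]
def cloud(n,d):
    K,R,t=cam(n); v,u=np.indices(d.shape); P=np.stack([u,v,np.ones_like(u)],-1)@np.linalg.inv(K).T*d[...,None]; return (P-t)@R
def tool(): 
    o=status.get_obs(); return np.array(o['tcp_pos']),Ro.from_rotvec(o['orientation'])
def delta(p,R):   # target TCP pose -> row
    a,A=tool(); print(np.round((A.inv()*R).as_rotvec(),3),np.round(A.inv().apply(np.array(p)-a)*1000,1))
E
python3 - <<'E'
from h import *
im=cv2.imread('top.png');d=np.load('top_d.npy')
a=cv2.resize(im[165:215,200:280],(800,500),interpolation=cv2.INTER_CUBIC); 
b=cv2.resize(im[180:250,305:375],(600,600),interpolation=cv2.INTER_CUBIC)
cv2.imwrite('pics/box.png',a); cv2.imwrite('pics/tt.png',b)
C=cloud('top',d)
for u,v in[(221,190),(342,216),(342,198),(328,222),(360,221),(301,209),(270,182)]: print(u,v,C[v,u].round(3))
E
```

```text
221 190 [0.502 0.318 0.112]
342 216 [ 0.585 -0.176  0.03 ]
342 198 [ 0.657 -0.153  0.03 ]
328 222 [ 0.525 -0.118  0.119]
360 221 [ 0.573 -0.235  0.111]
301 209 [ 0.548 -0.006  0.061]
270 182 [0.575 0.141 0.214]
```

View pics/box.png

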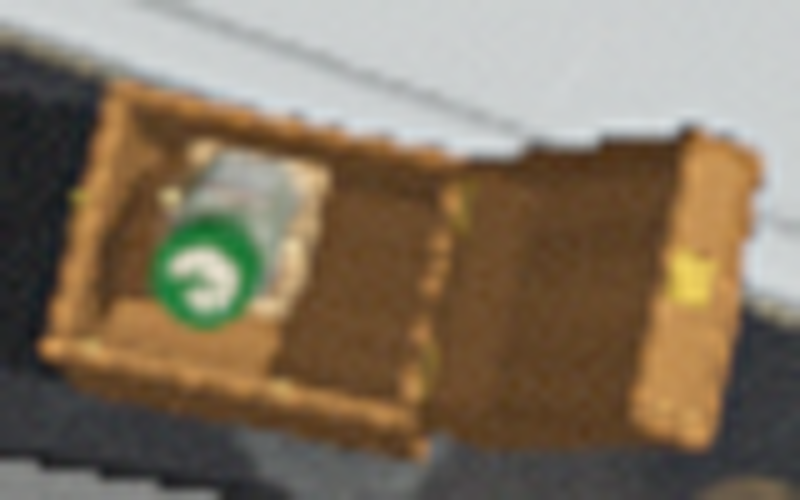

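View pics/tt.png

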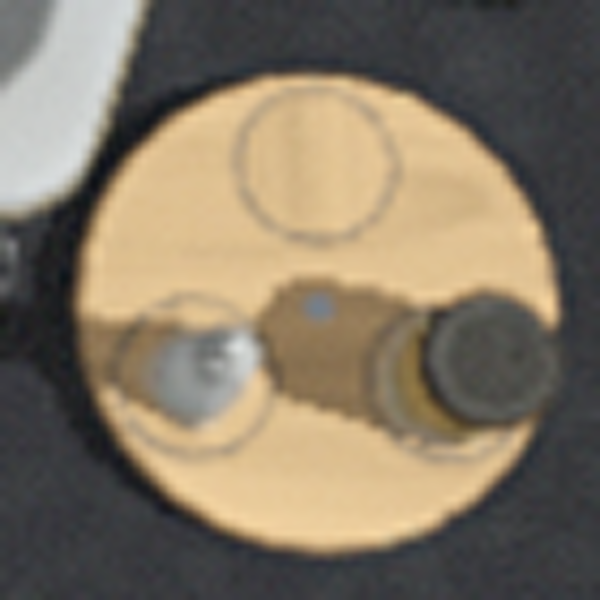

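The box crop shows rim corners at (115,85), (45,345), (415,408) and (460,165), and the cap centre at (208,272). In the turntable crop the empty ring is at (317,164) and the centre at (318,312).

```bash
python3 - <<'E'
from h import *
f=lambda x,y,s,u0,v0:(u0+x/s-.5+.5/s*0, v0+y/s-.5)
c=[atz('top',*f(x,y,10,200,165),.095) for x,y in[(115,85),(45,345),(415,408),(460,165)]]
BL,FL,FR,BR=c
for p in c: print(p.round(4))
print('sizes',[round(np.linalg.norm(a-b),4) for a,b in[(BL,FL),(FL,FR),(FR,BR),(BR,BL)]])
ey=(FL-FR)+(BL-BR); ey/=np.linalg.norm(ey); ex=np.array([ey[1],-ey[0],0]); o=sum(c)/4; 
print('box c',o.round(4),'ex',ex.round(4),'yaw',np.arctan2(ex[1],ex[0]), 'yaw2',[np.arctan2(*(a-b)[1::-1]) for a,b in[(BL,FL),(BR,FR)]])
d=np.load('top_d.npy'); C=cloud('top',d)
im=cv2.imread('top.png').astype(int)
g=(im[...,1]>im[...,2]+25)&(im[...,1]>im[...,0]+10); g[:165]=0;g[215:]=0;g[:,:200]=0;g[:,240:]=0
P=C[g]; print('cap n',len(P),P.mean(0).round(4),P[:,2].min(),P[:,2].max())
a=-.5*ex+np.array([0,0,.866]); 
u,v=f(208,272,10,200,165); K,R,t=cam('top')
for z in(.105,.11,.115):
    q=atz('top',u,v,z); b=np.array(q-o); print(z,'cap',q.round(4),'in box',b@ex,b@ey)
mf=atz('top',*f(317,164,8.571,305,180),.03); tc=atz('top',*f(318,312,8.571,305,180),.03); print('mf',mf.round(4),'tc',tc.round(4),np.linalg.norm(mf-tc))
S=cloud('side',np.load('side_d.npy'));ims=cv2.imread('side.png').astype(int)
g=(ims[...,1]>ims[...,2]+25)&(ims[...,1]>ims[...,0]+10); g[:170]=0;g[205:]=0;g[:,:190]=0;g[:,220:]=0
P=S[g]; print('side cap',len(P),P.mean(0).round(4),P.min(0).round(3),P.max(0).round(3))
E
```

```text
[0.5567 0.3847 0.095 ]
[0.4474 0.3717 0.095 ]
[0.4741 0.2239 0.095 ]
[0.5733 0.2419 0.095 ]
sizes [np.float64(0.1101), np.float64(0.1501), np.float64(0.1008), np.float64(0.1438)]
box c [0.5129 0.3056 0.095 ] ex [0.989  0.1477 0.    ] yaw 0.14828543110222003 yaw2 [np.float64(0.11893304255100548), np.float64(0.17884194223792263)]
cap n 70 [0.4956 0.3191 0.1131] 0.006848120156838988 0.12929305360101997
0.105 cap [0.4958 0.3196 0.105 ] in box -0.014809513231706808 0.01642051701996549
0.11 cap [0.495  0.3187 0.11  ] in box -0.015747010181500057 0.015694389595427356
0.115 cap [0.4942 0.3179 0.115 ] in box -0.016684507131293293 0.014968262170889274
mf [ 0.6534 -0.1519  0.03  ] tc [ 0.5844 -0.1743  0.03  ] 0.07252645951279081
side cap 88 [0.4704 0.2991 0.1306] [-0.301 -0.338  0.032] [0.527 0.375 1.115]
```

```bash
cat >> h.py <<'E'
YAW=.148; EX=np.array([np.cos(YAW),np.sin(YAW),0]); EY=np.array([-EX[1],EX[0],0]); UP=np.array([0,0,1.])
AX=-.5*EX+np.sqrt(.75)*UP
def frame(z,y): z=z/np.linalg.norm(z); return Ro.from_matrix(np.stack([np.cross(y,z),y,z],1))
CAP=np.array([.4945,.3185,.112])
E
python3 - <<'E'
from h import *
C=cloud('top',np.load('top_d.npy'))
m=(abs(C[...,0]-.4)<.3)&(C[...,1]>.36)&(C[...,1]<.9)&(C[...,2]>.08); m[:,:75]=0
P=C[m]
for y in np.arange(.38,.75,.04):
    q=P[(P[:,1]>=y)&(P[:,1]<y+.04)]
    if len(q): print(y.round(2),'zmax',q[:,2].max().round(3),'x',q[:,0].min().round(3),q[:,0].max().round(3))
delta(CAP+.085*AX,frame(-AX,EY)); print(frame(-AX,EY).as_matrix().round(2), tool()[1].as_matrix().round(2))
E
```

```text
0.38 zmax 0.737 x 0.143 0.558
0.42 zmax 0.715 x 0.154 0.249
0.46 zmax 0.693 x 0.166 0.261
0.5 zmax 0.674 x 0.179 0.275
0.54 zmax 0.652 x 0.22 0.529
0.58 zmax 0.62 x 0.248 0.531
0.62 zmax 0.577 x 0.295 0.637
0.66 zmax 0.603 x 0.311 0.7
0.7 zmax 0.72 x 0.313 0.7
0.74 zmax 0.689 x 0.338 0.7
[-0.141 -0.511 -0.522] [-301.2 -214.6   45.2]
[[-0.86 -0.15  0.49]
 [-0.13  0.99  0.07]
 [-0.5  -0.   -0.87]] [[-0.93  0.38 -0.  ]
 [ 0.38  0.93 -0.  ]
 [-0.   -0.   -1.  ]]
```

```bash
python3 -m creep '0 0 0 0 -30 -40 0.45; -0.02 -0.1 -0.1 0 -90 -50 0.45; -0.05 -0.2 -0.2 -10 -150 -50 0.45; -0.08 -0.3 -0.3 -60 -200 -50 0.45; -0.11 -0.4 -0.4 -110 -214 -50 0.45; -0.141 -0.511 -0.522 -170 -214 -40 0.45; -0.141 -0.511 -0.522 -230 -214 -10 0.45; -0.141 -0.511 -0.522 -280 -214 30 0.45; -0.141 -0.511 -0.522 -301 -214 45 0.45; -0.141 -0.511 -0.522 -301 -214 45 0.45'
python3 - <<'E'
from h import *
delta(CAP+.085*AX,frame(-AX,EY)); print(status.get_obs()['contact_force'])
m=camera_model('wrist'); print(m['K'])
p,d=grab_frame('wrist'); np.save('w_d.npy',d); import pickle; pickle.dump(m,open('w_m.pkl','wb')); cv2.imwrite('w.png',p[:,:,::-1])
cv2.imwrite('pics/w1.png',cv2.resize(p[:,:,::-1],(800,600)))
E
```

```text
clock: 1.35
tcp_pos: [0.4534, 0.3108, 0.1846]
orientation: [-0.189, 2.614, 0.047]
contact_force: [-0.5, 0.2, 0.6]
grip_width: 0.0619
gripper_force: 0.0
[-0.004 -0.002 -0.003] [ 0.1  1.6 -1.2]
[-0.53597983  0.20827831  0.64818285]
[[297.31863964   0.         254.10941371]
 [  0.         297.31863964 192.24282112]
 [  0.           0.           1.        ]]
```

View pics/w1.png

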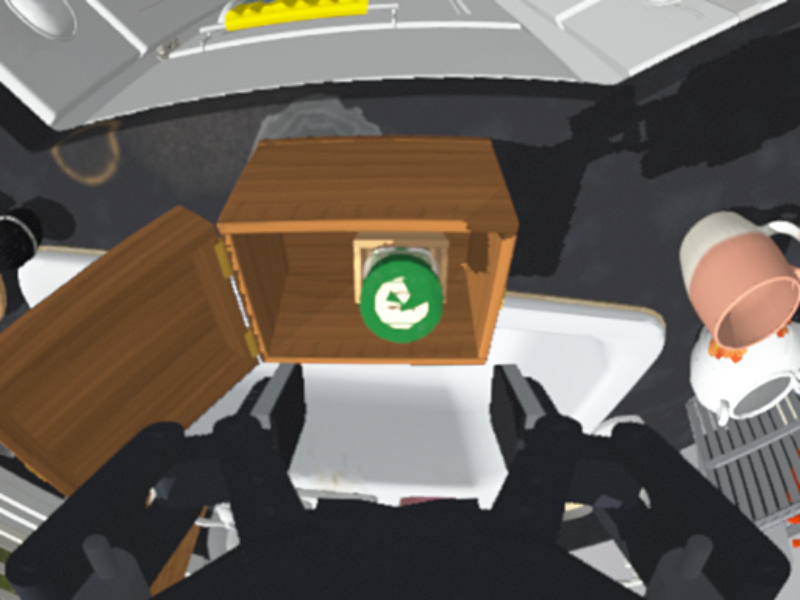

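The cap centre is at (401,298) in this picture, the box rim front corners at (220,228) and (517,236), and the rear corners at (262,361) and (487,362). I'll compute the cap top from these with the wrist depth.

```bash
cat >> h.py <<'E'
def wray(m,u,v):
    K=np.array(m['K']); R=cv2.Rodrigues(np.array(m['rvec'],float))[0]; t=np.array(m['tvec'],float).ravel()
    x,y=(np.asarray(u,float)-K[0,2])/K[0,0],(np.asarray(v,float)-K[1,2])/K[1,1]; th=np.hypot(x,y)+1e-9; k=np.tan(th)/th
    d=np.stack([x*k,y*k,np.ones_like(x)],-1); return -R.T@t, d@R
def wz(m,u,v,z): c,d=wray(m,u,v); return c+d*(z-c[2])/d[2]
E
python3 - <<'E'
from h import *; import pickle
m=pickle.load(open('w_m.pkl','rb')); D=np.load('w_d.npy'); im=cv2.imread('w.png').astype(int)
v,u=np.indices(D.shape); c,d=wray(m,u,v); P=c+d*D[...,None]
g=(im[...,1]>im[...,2]+30)&(im[...,1]>im[...,0]+20)&(abs(u-256)<32)&(abs(v-190)<32)
lab,n=None,None
ys,xs=np.nonzero(g); (ex,ey),(w,h),_=cv2.fitEllipse(cv2.convexHull(np.stack([xs,ys],1).astype(np.float32))); print('ellipse',ex,ey,w,h)
Q=P[175:205,240:272].reshape(-1,3); q=Q[abs((Q-CAP)@AX)<.015]; 
c0=q.mean(0); n=np.linalg.svd(q-c0)[2][2]; print('cap mean',c0.round(4),'normal',n.round(3),'AX',AX.round(3),len(q))
cc,dd=wray(m,np.array([ex]),np.array([ey])); s=((c0-cc)@n)/(dd[0]@n); cap=cc+dd[0]*s; print('cap centre',cap.round(4))
s=1/1.5625
co=[wz(m,a*s-.2,b*s-.2,.095) for a,b in[(220,228),(517,236),(487,362),(262,361)]]
for k in co: print(k.round(4))
FR,FL,BL,BR=co; e=FL-FR+BL-BR; print('yaw',np.arctan2(-e[0],e[1]),'c',(sum(co)/4).round(4),[round(np.linalg.norm(a-b),4) for a,b in[(FR,FL),(FL,BL),(BL,BR),(BR,FR)]])
b=cap-sum(co)/4; print('cap in box',b@EX,b@EY)
E
```

```text
ellipse 256.3447265625 190.23907470703125 52.81526184082031 58.965850830078125
cap mean [0.4853 0.3167 0.1103] normal [ 0.522  0.085 -0.849] AX [-0.495 -0.074  0.866] 953
cap centre [0.4857 0.3174 0.1106]
[0.4655 0.2235 0.095 ]
[0.4502 0.37   0.095 ]
[0.5519 0.384  0.095 ]
[0.5734 0.2382 0.095 ]
yaw 0.1250288969961533 c [0.5103 0.3039 0.095 ] [np.float64(0.1473), np.float64(0.1026), np.float64(0.1474), np.float64(0.1089)]
cap in box -0.02235577697668351 0.016986258371009918
```

```bash
python3 - <<'E'
from h import *
c=np.array([.487,.3175,.1108])
delta(c+.05*AX,frame(-AX,EY));delta(c-.035*AX,frame(-AX,EY))
E
```

```text
[-0.001 -0.001 -0.001] [ 7.4 -0.1 32.2]
[-0.001 -0.001 -0.001] [  7.3  -0.  117.2]
```

```bash
python3 -m creep '0 0 0 7 0 30 0.45; 0 0 0 7 0 60 0.45; 0 0 0 7 0 85 0.45; 0 0 0 7 0 102 0.45; 0 0 0 7 0 117 0.45; 0 0 0 7 0 117 0.45; 0 0 0 7 0 117 -1; 0 0 0 7 0 117 -1; 0 0 0 7 0 117 -1; 0 0 0 7 0 117 -1' 40
```

```text
clock: 2.65
tcp_pos: [0.5045, 0.3219, 0.0825]
orientation: [-0.193, 2.611, 0.056]
contact_force: [-3.1, -0.5, 6.7]
grip_width: 0.042
gripper_force: 40.1
```

```bash
python3 -m creep '0 0 0 0 0 -5 -1; 0 0 0 0 0 -12 -1; 0 0 0 0 0 -20 -1; 0 0 0 0 0 -30 -1' ; python3 -m creep '0 0 0 0 0 -15 -1; 0 0 0 0 0 -35 -1; 0 0 0 0 0 -55 -1; 0 0 0 0 0 -75 -1; 0 0 0 0 0 -95 -1; 0 0 0 0 0 -95 -1'
python3 - <<'E'
from h import *
m=camera_model('wrist'); p,d=grab_frame('wrist'); cv2.imwrite('pics/w2.png',p[:,:,::-1])
E
```

```text
clock: 3.15
tcp_pos: [0.4893, 0.3188, 0.1079]
orientation: [-0.193, 2.612, 0.053]
contact_force: [-0.0, -1.3, -1.2]
grip_width: 0.0417
gripper_force: 40.7
clock: 3.9
tcp_pos: [0.4424, 0.3124, 0.1911]
orientation: [-0.193, 2.61, 0.057]
contact_force: [1.6, 0.3, -1.1]
grip_width: 0.0422
gripper_force: 40.7
```

View pics/w2.png

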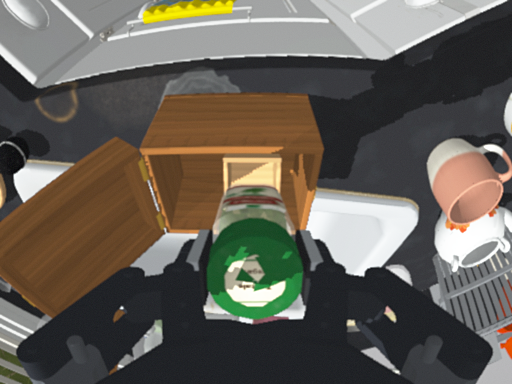

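The jar is held straight in the fingers and the cradle is empty. Next is the transfer pose.

```bash
python3 - <<'E'
from h import *
R=frame(-UP,EY); print(status.get_obs()['joints'].round(2) if hasattr(status.get_obs()['joints'],'round') else status.get_obs()['joints'])
delta(tool()[0]+[0,0,.13],tool()[1]); 
for f in(.0,.25,.5,.75,1): delta(np.array([.442,.312,.33])*(1-f)+f*np.array([.6534,-.1519,.28 if f==1 else .33]),R)
E
```

```text
[-1.09  0.14  0.15  2.27  0.81  0.48  0.1 ]
[0. 0. 0.] [ -65.1    0.3 -112.5]
[ 0.002  0.525 -0.001] [ -69.5    0.4 -121.3]
[ 0.002  0.525 -0.001] [-100.  -122.1 -103.9]
[ 0.002  0.525 -0.001] [-130.6 -244.6  -86.5]
[ 0.002  0.525 -0.001] [-161.2 -367.1  -69.2]
[ 0.002  0.525 -0.001] [-166.7 -489.7   -8.5]
```

```bash
python3 -m creep '0 0.05 0 -20 0 -35 -1; 0 0.15 0 -45 0 -75 -1; 0 0.28 0 -65 0 -110 -1; 0 0.4 0 -75 -30 -118 -1; 0 0.525 0 -85 -65 -112 -1; 0 0.525 0 -95 -105 -106 -1; 0 0.525 0 -105 -145 -100 -1; 0 0.525 0 -117 -190 -94 -1; 0 0.525 0 -128 -235 -88 -1; 0 0.525 0 -135 -260 -84 -1'
python3 - <<'E'
from h import *
R=frame(-UP,EY); delta([.6534,-.1519,.22],R)
E
```

```text
clock: 5.2
tcp_pos: [0.5558, 0.062, 0.3286]
orientation: [0.225, -3.131, 0.002]
contact_force: [0.4, 0.1, -1.0]
grip_width: 0.0422
gripper_force: 40.9
[-0.001 -0.003 -0.004] [ -66.2 -225.6  108.7]
```

```bash
python3 -m creep '0 0 0 -12 -40 0 -1; 0 0 0 -24 -80 0 -1; 0 0 0 -36 -120 5 -1; 0 0 0 -46 -160 15 -1; 0 0 0 -56 -195 35 -1; 0 0 0 -63 -217 60 -1; 0 0 0 -66 -226 85 -1; 0 0 0 -66 -226 105 -1; 0 0 0 -66 -226 109 -1; 0 0 0 -66 -226 109 -1'
python3 - <<'E'
from h import *; import pickle
p,t=tool(); print(p.round(4),t.as_matrix()[:,2].round(3))
m=camera_model('wrist'); w,d=grab_frame('wrist'); cv2.imwrite('w3.png',w[:,:,::-1]); pickle.dump(m,open('w3.pkl','wb'))
s,sd=grab_frame('side'); cv2.imwrite('s3.png',s[:,:,::-1]); np.save('s3d.npy',sd)
q=proj('side',p-[0,0,.0]); print('tcp px side',q, proj('side',[.6534,-.1519,.03]), proj('side',p+[0,0,.035]),proj('side',p-[0,0,.065]))
x0,y0=int(q[0])-40,int(q[1])-40
print(x0,y0)
A=cv2.resize(s[y0:y0+100,x0:x0+80,::-1],(480,600),interpolation=cv2.INTER_CUBIC)
cv2.imwrite('pics/s3.png',A)
E
```

```text
clock: 6.45
tcp_pos: [0.6537, -0.1474, 0.2206]
orientation: [0.233, -3.132, -0.002]
contact_force: [-0.5, 0.4, 0.1]
grip_width: 0.0426
gripper_force: 40.9
[ 0.6537 -0.1474  0.2206] [-0.001  0.001 -1.   ]
tcp px side [357.82133081 177.47166969] [349.52869756 219.81391219] [359.80400899 168.81786507] [354.33696448 192.67989953]
317 137
```

View pics/s3.png

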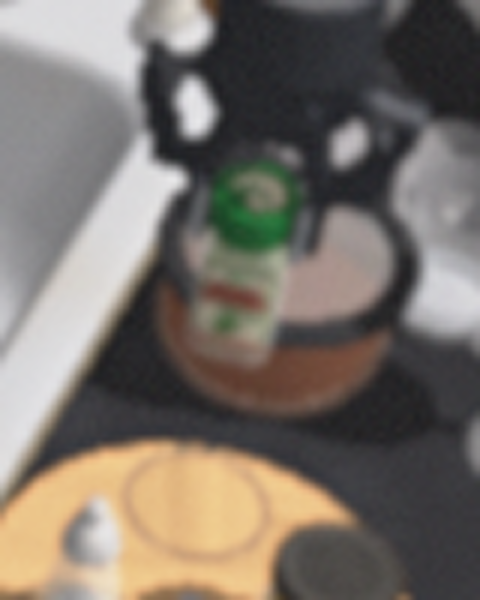

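The jar hangs near vertical: cap centre is at (257,185) and its lower edge at (232,360). The ring below is at (198,505) and clear. I'll check the tilt by depth and refine the ring from the wrist view.

```bash
python3 - <<'E'
from h import *
from scipy.optimize import least_squares
p,t=tool(); S=cloud('side',np.load('s3d.npy')); P=S[165:200,345:370].reshape(-1,3)
k=(np.linalg.norm(P[:,:2]-p[:2],axis=1)<.04)&(P[:,2]>p[2]-.062)&(P[:,2]<p[2]+.012); Q=P[k]
f=lambda x:np.hypot(Q[:,0]-x[0]-x[2]*(Q[:,2]-p[2]),Q[:,1]-x[1]-x[3]*(Q[:,2]-p[2]))-.0219
s=least_squares(f,[p[0],p[1],0,0],loss='soft_l1',f_scale=.002); print(len(Q),s.x.round(4),'rms',np.sqrt(np.mean(s.fun**2)).round(4))
print('ring side',atz('side',317+198/6-.4,137+505/6-.4,.03).round(4))
for a in range(0,360,45): 
    q=p+np.array([.022*np.cos(np.radians(a)),.022*np.sin(np.radians(a)),-.065]); print(a,((proj('side',q)-[317,137])*6).round(0),end=' ')
w=cv2.imread('w3.png'); cv2.imwrite('pics/w3.png',cv2.resize(w[60:320,100:420],(738,600),interpolation=cv2.INTER_CUBIC))
E
```

```text
282 [ 0.655  -0.1474 -0.0216  0.0096] rms 0.0026
ring side [ 0.6496 -0.1536  0.03  ]
0 [240. 306.] 45 [207. 303.] 90 [185. 318.] 135 [186. 341.] 180 [210. 360.] 225 [244. 362.] 270 [266. 348.] 315 [265. 324.]
```

View pics/w3.png

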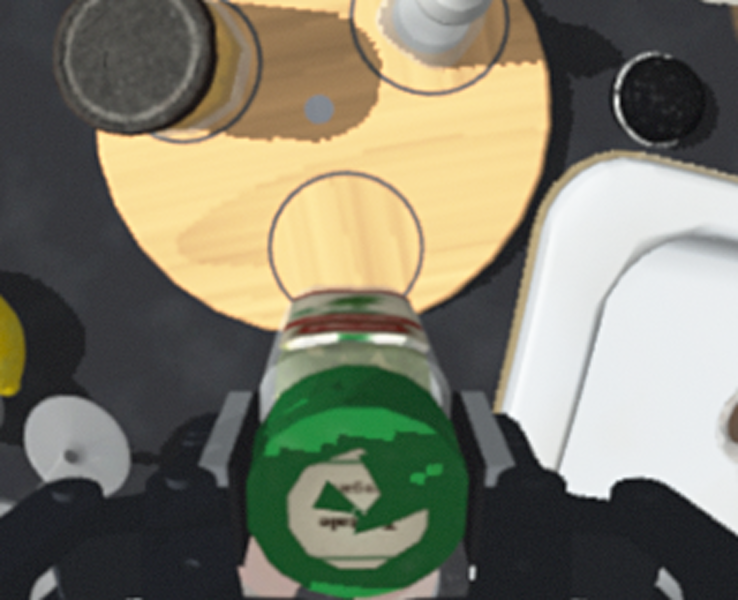

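The ring is visible with its left edge at (270,243), right edge at (423,243) and top at (346,172).

```bash
python3 - <<'E'
from h import *; import pickle
from scipy.optimize import least_squares
m=pickle.load(open('w3.pkl','rb')); s=738/320
P=np.array([wz(m,100+a/s-.3,60+b/s-.3,.03) for a,b in[(270,243),(423,243),(346,172),(296,187),(398,189),(290,295),(410,280)]])
f=lambda x:np.hypot(*(P[:,:2]-x[:2]).T)-x[2]
r_=least_squares(f,[.65,-.15,.039]); print(r_.x.round(4),(r_.fun*1e3).round(1))
print('hub',wz(m,100+319/s-.3,60+109/s-.3,.03).round(4))
K,R,t=np.array(m['K']),0,0
delta([*((r_.x[:2]+[.6534,-.1519])/2),.100],frame(-UP,EY)); print(tool()[0])
E
```

```text
[ 0.6483 -0.1528  0.0375] [-0.   0.8 -1.   0.4  0.6  0.2 -0.9]
hub [ 0.5838 -0.1752  0.03  ]
[0.001 0.001 0.001] [  4.   -4.2 121.6]
[ 0.6541135  -0.14771392  0.22155535]
```

```bash
python3 -m creep '0 0 0 3 -3 15 -1; 0 0 0 5 -5 40 -1; 0 0 0 5 -5 65 -1; 0 0 0 5 -5 90 -1; 0 0 0 5 -5 108 -1; 0 0 0 5 -5 117 -1; 0 0 0 5 -5 119 -1; 0 0 0 5 -5 119 -1'; python3 -m creep '0 0 0 0 0 1 -1; 0 0 0 0 0 2 -1; 0 0 0 0 0 2 -1'
```

```text
clock: 7.55
tcp_pos: [0.6497, -0.1538, 0.1021]
orientation: [0.232, -3.133, -0.001]
contact_force: [-0.2, -0.4, -0.8]
grip_width: 0.0425
gripper_force: 40.9
clock: 7.92
tcp_pos: [0.6492, -0.1536, 0.0996]
orientation: [0.232, -3.132, -0.002]
contact_force: [0.7, -0.5, -0.1]
grip_width: 0.0421
gripper_force: 40.9
```

```bash
python3 -m creep '0 0 0 0 0 0.6 -1; 0 0 0 0 0 1.2 -1; 0 0 0 0 0 1.2 -1'; python3 -m creep '0 0 0 0 0 0.6 -1; 0 0 0 0 0 1.2 -1; 0 0 0 0 0 1.2 -1';
python3 - <<'E'
from h import *
s,sd=grab_frame('side'); cv2.imwrite('pics/s4.png',cv2.resize(s[170:250,300:400,::-1],(750,600),interpolation=cv2.INTER_CUBIC))
p,_=tool(); S=cloud('side',sd); P=S[165:240,335:375].reshape(-1,3)
E
```

```text
clock: 8.3
tcp_pos: [0.6491, -0.1536, 0.0981]
orientation: [0.232, -3.132, -0.002]
contact_force: [-0.9, 0.0, -0.5]
grip_width: 0.0425
gripper_force: 40.9
clock: 8.68
tcp_pos: [0.6492, -0.1537, 0.0971]
orientation: [0.232, -3.132, -0.001]
contact_force: [-0.0, -0.2, -0.8]
grip_width: 0.0423
gripper_force: 40.9
```

View pics/s4.png

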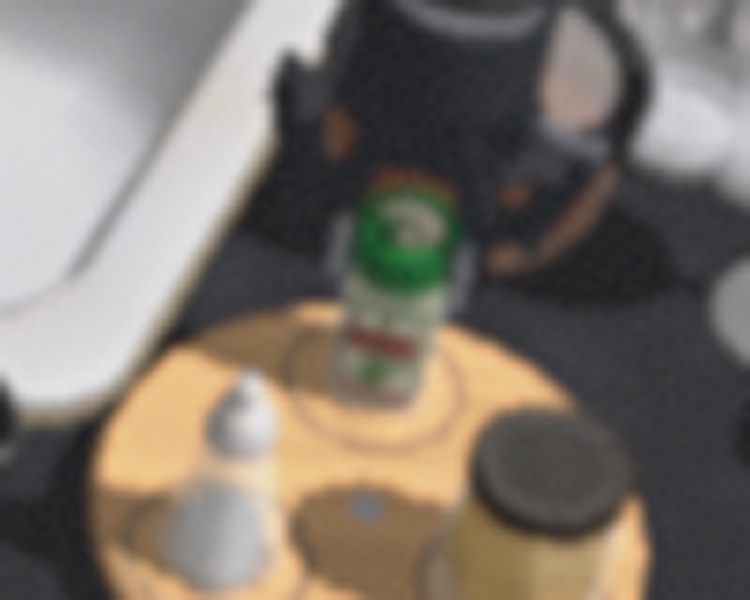

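The jar is over the ring (centre about (378,375)) and its lower near edge is at (372,408), where a centred jar would show about 416. It must be close to contact, so I'll creep down.

```bash
python3 -m creep '0 0 0 0 0 0.5 -1; 0 0 0 0 0 1 -1; 0 0 0 0 0 1 -1'|grep -E 'pos|contact'; python3 -m creep '0 0 0 0 0 0.5 -1; 0 0 0 0 0 1 -1; 0 0 0 0 0 1 -1'|grep -E 'pos|contact'
```

```text
tcp_pos: [0.6498, -0.1539, 0.0969]
contact_force: [-0.7, -0.5, 4.6]
tcp_pos: [0.6503, -0.1542, 0.0968]
contact_force: [-0.1, 0.2, 10.1]
```

```bash
python3 -m creep '0 0 0 0 0 -0.8 -1; 0 0 0 0 0 -1.3 -1; 0 0 0 0 0 -1.3 -1' 20; python3 -m creep '0 0 0 0 0 0 0.1; 0 0 0 0 0 0 0.2; 0 0 0 0 0 0 0.4; 0 0 0 0 0 0 0.5; 0 0 0 0 0 0 0.5; 0 0 0 0 0 0 0.5'; python3 -m creep '0 0 0 0 0 -8 0.5; 0 0 0 0 0 -20 0.5; 0 0 0 0 0 -40 0.5; 0 0 0 0 0 -70 0.5; 0 0 0 0 0 -110 0.5; 0 0 0 0 0 -140 0.5; 0 0 0 0 0 -160 0.5; 0 0 0 0 0 -170 0.5;0 0 0 0 0 -170 0.5'
python3 - <<'E'
from h import *
import pickle
m=camera_model('wrist'); w,d=grab_frame('wrist'); cv2.imwrite('w5.png',w[:,:,::-1]); pickle.dump(m,open('w5.pkl','wb')); np.save('w5d.npy',d)
cv2.imwrite('pics/w5.png',cv2.resize(w[:,:,::-1],(800,600)))
E
```

```text
clock: 9.85
tcp_pos: [0.6497, -0.1537, 0.0969]
orientation: [-0.232, 3.133, 0.001]
contact_force: [0.5, 0.2, 6.1]
grip_width: 0.0423
gripper_force: 40.8
clock: 10.6
tcp_pos: [0.6492, -0.1536, 0.0963]
orientation: [0.232, -3.132, -0.001]
contact_force: [-0.1, 0.3, -0.1]
grip_width: 0.0639
gripper_force: 0.0
clock: 11.72
tcp_pos: [0.6494, -0.1538, 0.2666]
orientation: [0.232, -3.132, -0.001]
contact_force: [-0.3, -0.4, 0.4]
grip_width: 0.0643
gripper_force: 0.0
```

View pics/w5.png

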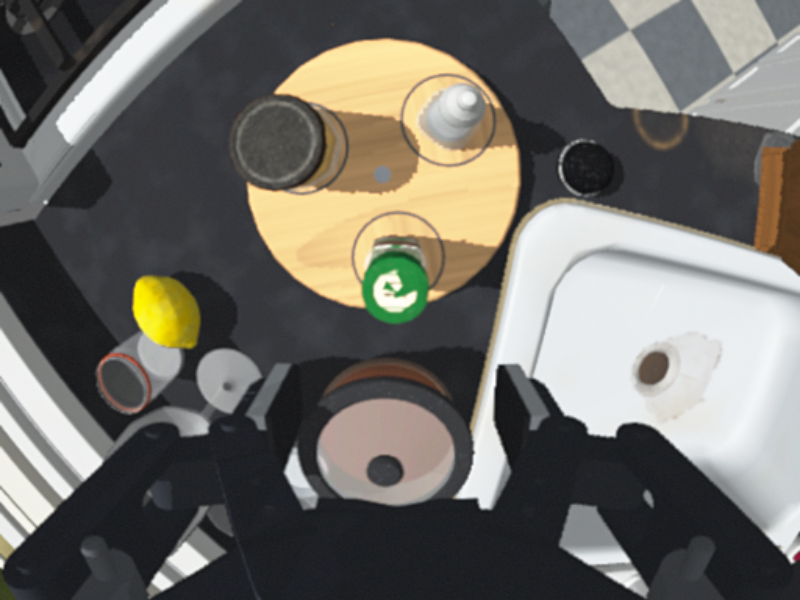

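The jar stands free in the ring with its cap at (396,288). The ring's edges are at (352,255), (446,255) and (398,212). I'll check the centring and plan the lid push.

```bash
cat >> h.py <<'E'
HG=np.array([.5112,.3047,0])-.075*EY+[0,0,.095]
def rel(y,z): return HG+y*EY+z*UP
E
python3 - <<'E'
from h import *; import pickle
from scipy.optimize import least_squares
m=pickle.load(open('w5.pkl','rb')); s=1.5625
P=np.array([wz(m,a/s-.2,b/s-.2,.03) for a,b in[(352,255),(446,255),(398,212),(367,223),(430,224)]])
x=least_squares(lambda x:np.hypot(*(P[:,:2]-x).T)-.0378,[.65,-.15]).x; print('ring',x.round(4),'cap',wz(m,396/s-.2,288/s-.2,.13).round(4),'hub',wz(m,382/s-.2,174/s-.2,.03).round(4))
print(np.round(status.get_obs()['joints'],2))
for y in(EX,-EX): delta(rel(-.155,.172),frame(-UP,y))
E
```

```text
ring [ 0.6492 -0.1519] cap [ 0.6506 -0.1539  0.13  ] hub [ 0.5836 -0.1753  0.03  ]
[-0.18  0.46  0.45  1.56 -0.22  1.17  2.04]
[-1.000e-03 -3.000e-03  1.571e+00] [ 68.7 243.6  -0.9]
[ 3.000e-03 -1.000e-03 -1.571e+00] [ 68.7 243.6  -0.9]
```

```bash
python3 -m creep '0 0 -0.16 5 15 -10 0; 0 0 -0.32 12 40 -10 -0.5; 0 0 -0.48 20 70 -10 -1; 0 0 -0.64 28 100 -10 -1; 0 0 -0.80 36 130 -5 -1; 0 0 -0.96 44 160 0 -1; 0 0 -1.12 52 190 0 -1; 0 0 -1.28 60 215 0 -1; 0 0 -1.44 66 235 0 -1; 0 0 -1.571 69 244 0 -1'
python3 - <<'E'
from h import *
R=frame(-UP,-EX); print(np.round(status.get_obs()['joints'],2))
delta(rel(-.155,.075),R)
for th in(2.2,2.0,1.8,1.6,1.45,1.3,1.15,1.05):
    e=np.array([.15*np.cos(th)-.036*np.sin(th),.15*np.sin(th)+.036*np.cos(th)])
    zt=e[1]-.025; off=0 if th>1.57 else .025/np.tan(th)
    print(th,end=' '); delta(rel(e[0]-off-.011,zt),R)
E
```

```text
clock: 13.02
tcp_pos: [0.5445, 0.0781, 0.2631]
orientation: [2.341, -2.084, -0.008]
contact_force: [-0.2, -0.5, -0.6]
grip_width: 0.0
gripper_force: 0.0
[-0.11  0.25 -0.17  1.8   0.05  1.1   2.96]
[ 0.009 -0.001 -0.032] [ 0.8 -1.3 93.1]
2.2 [ 0.009 -0.001 -0.032] [-25.8  -0.5  92.9]
2.0 [ 0.009 -0.001 -0.032] [-48.    0.4  71.6]
1.8 [ 0.009 -0.001 -0.032] [-74.    1.4  55.1]
1.6 [ 0.009 -0.001 -0.032] [-102.7    2.4   44.1]
1.45 [ 0.009 -0.001 -0.032] [-122.4    3.1   39.7]
1.3 [ 0.009 -0.001 -0.032] [-141.6    3.7   38.8]
1.15 [ 0.009 -0.001 -0.032] [-160.3    4.2   41.3]
1.05 [ 0.009 -0.001 -0.032] [-172.1    4.6   44.9]
```

Joint 7 sits at its limit, so I'll turn the tool half a turn back. That gives the same geometry with room to spare.

```bash
python3 -m creep '0 0 0.17 0 0 0 -1; 0 0 0.34 0 0 0 -1; 0 0 0.51 0 0 0 -1; 0 0 0.68 0 0 0 -1; 0 0 0.85 0 0 0 -1; 0 0 1.02 0 0 0 -1; 0 0 1.19 0 0 0 -1; 0 0 1.36 0 0 0 -1; 0 0 1.53 0 0 0 -1; 0 0 1.57 0 0 0 -1' >/dev/null; python3 -m creep '0 0 0.17 0 0 0 -1; 0 0 0.34 0 0 0 -1; 0 0 0.51 0 0 0 -1; 0 0 0.68 0 0 0 -1; 0 0 0.85 0 0 0 -1; 0 0 1.02 0 0 0 -1; 0 0 1.19 0 0 0 -1; 0 0 1.36 0 0 0 -1; 0 0 1.53 0 0 0 -1; 0 0 1.53 0 0 0 -1'
python3 - <<'E'
from h import *
R=frame(-UP,EX); print(np.round(status.get_obs()['joints'],2))
delta(rel(-.155,.075),R)
for th in(2.2,2.0,1.6,1.05):
    e=np.array([.15*np.cos(th)-.036*np.sin(th),.15*np.sin(th)+.036*np.cos(th)])
    zt=e[1]-.025; off=0 if th>1.57 else .025/np.tan(th)
    print(th,end=' '); delta(rel(e[0]-off-.011,zt),R)
E
```

```text
clock: 15.52
tcp_pos: [0.5455, 0.0743, 0.2635]
orientation: [-2.046, -2.377, 0.01]
contact_force: [0.3, 0.4, 0.3]
grip_width: -0.0002
gripper_force: 0.0
[-0.48  0.25  0.28  1.83 -0.08  1.08 -0.02]
[-0.008  0.001  0.001] [ 3.   0.8 93.5]
2.2 [-0.008  0.001  0.001] [29.6  0.8 93.4]
2.0 [-0.008  0.001  0.001] [51.8  0.7 72. ]
1.6 [-0.008  0.001  0.001] [106.6   0.6  44.5]
1.05 [-0.008  0.001  0.001] [176.    0.7  45.4]
```

```bash
python3 -m creep '0 0 0 0 0 40 -1; 0 0 0 0 0 75 -1; 0 0 0 0 0 93 -1; 0 0 0 8 0 93 -1; 0 0 0 16 0 93 -1; 0 0 0 24 0 93 -1; 0 0 0 30 0 92 -1; 0 0 0 36 0 86 -1; 0 0 0 43 0 79 -1; 0 0 0 52 0 72 -1'
```

```text
clock: 16.77
tcp_pos: [0.5387, 0.1253, 0.1938]
orientation: [-2.051, -2.376, 0.005]
contact_force: [0.9, -2.1, 3.0]
grip_width: -0.0001
gripper_force: 1.3
```

```bash
python3 -m creep '0 0 0 9 0 -6 -1; 0 0 0 18 0 -12 -1; 0 0 0 27 0 -17 -1; 0 0 0 36 0 -21 -1; 0 0 0 45 0 -25 -1; 0 0 0 54 0 -28 -1; 0 0 0 62 0 -30 -1; 0 0 0 70 0 -32 -1; 0 0 0 78 0 -33 -1; 0 0 0 84 0 -33 -1'; python3 -m creep '0 0 0 6 0 0 -1; 0 0 0 12 0 0 -1; 0 0 0 18 0 1 -1; 0 0 0 24 0 2 -1; 0 0 0 30 0 3 -1; 0 0 0 36 0 4 -1; 0 0 0 36 0 4 -1; 0 0 0 36 0 4 -1; 0 0 0 36 0 4 -1; 0 0 0 36 0 4 -1'
```

```text
clock: 18.02
tcp_pos: [0.5259, 0.2095, 0.2258]
orientation: [-2.049, -2.377, 0.006]
contact_force: [-0.3, -0.6, -0.0]
grip_width: 0.0
gripper_force: 0.1
clock: 19.27
tcp_pos: [0.5207, 0.2442, 0.2217]
orientation: [-2.05, -2.376, 0.007]
contact_force: [-0.1, -0.6, -1.2]
grip_width: -0.0006
gripper_force: 0.0
```

```bash
python3 -m creep '0 0 0 -25 0 -20 -1; 0 0 0 -60 0 -50 -1; 0 0 0 -100 0 -80 -1; 0 0 0 -100 0 -80 -1'
python3 - <<'E'
from h import *
s,d=grab_frame('side'); t,td=grab_frame('top')
cv2.imwrite('pics/fin.png',np.hstack([cv2.resize(s[140:260,170:400,::-1],(460,240)),cv2.resize(t[150:260,200:380,::-1],(340,240))]).repeat(1,0))
C=cloud('top',td)
for y in(-.05,0,.05):
    P=np.array([.5112,.3047,.131])+y*EY; u,v=proj('top',P).round().astype(int); print(C[v,u].round(3),P.round(3))
g=(t[...,1].astype(int)>t[...,0]+25)&(t[...,1].astype(int)>t[...,2]+10); g[:180]=0;g[225:]=0;g[:,:320]=0;g[:,360:]=0
Q=C[g]; print('cap',len(Q),np.median(Q,0).round(4))
E
```

```text
clock: 19.77
tcp_pos: [0.538, 0.1417, 0.3046]
orientation: [-2.059, -2.372, 0.0]
contact_force: [0.6, 0.9, -0.1]
grip_width: 0.0001
gripper_force: 0.0
[0.519 0.255 0.138] [0.519 0.255 0.131]
[0.511 0.303 0.133] [0.511 0.305 0.131]
[0.505 0.355 0.135] [0.504 0.354 0.131]
cap 79 [ 0.6501 -0.1514  0.129 ]
```

View pics/fin.png

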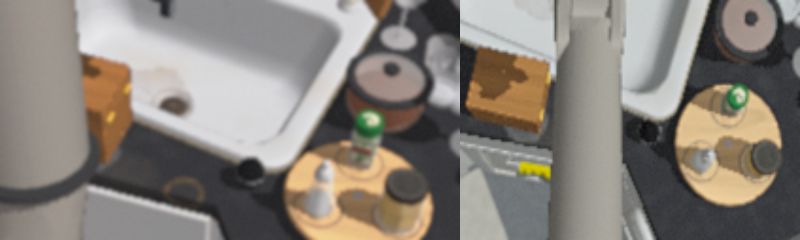

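The lid is flat and shut: its top measures z ≈ 0.133–0.138, against 0.131 expected. The jar stands upright in its ring with the cap centre at (0.650, −0.151), the turntable hasn't moved, and the robot is touching nothing.

```bash
python3 -c "
from bench import r; print(r.hand_in())"
```

```text
the job is handed in; nothing more can be done
None
```

The spice jar stands upright within about 2 mm of the middle of the empty ring, the turntable and the other things did not visibly move, the lid is fully shut, and I handed the job in at about 20 s of the 64 s allowed.

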